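Seat the nest drawer, free the cover and hold it open

ROBOT

A 6-joint arm with a two-finger parallel gripper is mounted at the origin on a cart in front of the work surface, level with it; the furniture and walls round the work are solid. World frame = base frame: x ahead of the robot, y to its left, z up, the work surface at z = 0. Lengths are in mm, angles in rad, forces in N, time in s.
With the tool pointing down it reaches from about 300 to 775 mm from the base axis. Payload 14.6 kg.
Tool frame: the origin (TCP) lies between the finger pads; the fingertips stand 19 mm ahead of it and the grasp point (between the pads) is the TCP; z points along the fingers, y is the line along which they close (so a half turn about z gives the same grasp; the last joint's range is limited). The gripper opens to 94 mm and grips with 3 to 60 N. Pads are 16 mm wide; open, the fingers measure 119 mm over their backs; the gripper's body (75 mm by 177 mm) begins 78 mm behind the grasp point.
Start: joints at [1.046, 0.3, 1.521, -0, 1.321, -0.067], TCP at [243.083, 493.356, 224.446] pointing down, gripper open.
Joint ranges: [-3.03, 3.03], [-0.79, 2.21], [0.23, 2.52], [-1.04, 4.18], [0, 3.07], [-2.55, 2.55]. Speed limits (rad/s): [2.22, 2.22, 2.57, 3.14, 3.14, 3.14].

INTERFACE

Orientations are given as [roll, pitch, yaw] about the fixed x, y, z axes, in that order (R = Rz(yaw) Ry(pitch) Rx(roll)).
In Python, from cell import monitor, imaging, job, find_in, trace gives the robot as it stands. The module is installed in compiled form; this text tells all that it offers.
- The arm moves only by the tool arm_command, never from a script. Its argument "steps" is a list of rows, each a list of 5 numbers: the opening, from 0 (shut) to 1 (fully open), then the shift along the tool's x, y, z in mm, then the turn about the tool's z in degrees. In form: [[gripper, dx, dy, dz, turn], ...]. A call has 1 to 20 rows; each row is the pose to reach, as a shift and turn from the pose commanded when the call began, along the tool's axes at that moment; what a row does not reach only later rows make up. A row lasts 1/8 s, in which the tool goes at most 62.5 mm and 10.7 degrees, less where a joint would pass 70% of its speed; a pose out of reach is approached as far as the arm can. A call with a gripper value outside its range is refused whole. The fingers move at their own pace and stop on an object; "force" is the grip in N (left out, the last holds). Time passes only in rows, so rows that repeat a pose let the fingers close. It gives the time, the measured TCP pose, the force, the opening and the grip force at its end, in the units of the state.
- monitor.read_state(): the state, without advancing time (a new reading comes with each control period).
- imaging.camera(name): name is "side" or "top"; returns a dict with "img" (384x512x3 uint8, red, green, blue), "mtx" (3x3 intrinsics, pixels), "view" (4x4, takes a point from world to camera coordinates). Camera axes: x right, y down, z forward; pixel columns grow to the right and rows downward; lengths in mm; the calibration is good to about 2 mm. A picture is of the moment at which its call begins. There is no depth.
- job.sign_off(): hands the job in; it is judged then, once.
Trained networks look in a picture, given as the dict that the camera call returned (one of the last four; its "shot" number tells which), for a name from the list of things; names that differ only in an ending like _2 or _b are one class to them, and where a whole thing is asked for, a point or a joint stands for the part that bears it (a point fixed in the world has none). Each returns a list of dicts, best first, with "p" (0 to 1); they miss things now and then, are a little off and sometimes report something else, mostly with a low value. They report only what shows in the picture. A call takes as long as a camera call.
- find_in(picture, target): "rect" ([centre column, centre row, width, height] in pixels, round what is visible of it).
- trace(picture, target): "region" (384x512 bool, what is visible of it) and "rect" ([centre column, centre row, width, height] in pixels, round what is visible of it).
The state is a dict: "clock": time; "joints": joint angles; "qd": joint speeds; "effort": joint torques, N m; "eef_pos": TCP position; "eef_rot": TCP orientation; "wrist_force": force on the tool from outside, world axes, zero at the start; "moment": the same for the moment, N m; "finger_gap": finger opening in mm; "finger_force": force on a finger pad.
Only numpy, scipy, OpenCV 4.12 (cv2) and the standard library are available. Lean on these libraries where they do the work, as an engineer would, in place of code of your own. Each camera call takes 0.05 s, during which the arm holds its last target. There are 200 camera calls.

TASK

I want to look at how the connector meets the test pins in the grey check box: push the nest drawer fully home until it snaps into its detent, then try the clear cover by lifting its black ball knob a little to feel whether the catch holds it. Only if it is caught, press the yellow release button right down to throw the catch off; if the cover is already free leave the button alone, because pressing it then trips the tester. Swing the cover up to about 60 degrees or more and finish while still holding it there in the fingers, since it falls shut by itself; keep the drawer home and leave the loose parts round the box where they are.

Things in the scene. Friction and masses are not known exactly. Their poses are not given: they have to be found in the camera images.
- check_box: Grey connector check box screwed to the bench, 154 (its x) x 118 (y) x 75 mm tall. Origin: centre of its underside; x points from its front (robot side) to its rear, y left, z up; yawed up to 12 degrees. On top: a fixed latch housing 40 mm deep, then the cover, 100 x 97 mm. Press towers 0.29 m tall flank the way to it (x 0.43 to 0.54, y beyond +0.12 and -0.20), so come over or between them
- nest_drawer (a joint): Aluminium nest drawer low in the box's front, a beige connector in it; metres it stands out (to the box's -x), 0 = home at its stop, 0.06 = fully out; starts at 0.025 to 0.050. It slides with 1 to 2 N and stays where left; from 9 to 5 mm a spring ball resists with about 6 N, then it snaps past and is drawn home.
- drawer_pull (a point): Centre of the flat front face of the drawer's black pull block (52 mm wide along the box's y, 18 mm tall, 16 mm deep, projecting in front of the drawer's panel). This point is 21 mm above the bench and rides with the drawer; push it along the box's +x. With the drawer home the face stands 19 mm ahead of the box's front.
- cover (a joint): Clear framed cover hinged at its rear edge; radians raised, 0 = shut, 1.25 = stop. Its weight (0.22 kg) makes it fall shut from every angle when let go; lifting takes 1 to 2 N at the knob. While caught it has only about 0.04 rad of play (3 mm at the knob), then stops hard; when free it goes on rising. Whether it is caught cannot be seen from outside.
- cover_knob (a point): Centre of the black ball knob, 22 mm diameter, on a 9 mm stem near the cover's front edge, on the box's centre line: 28 mm above the shut cover's top, 103 mm above the bench; rides with the cover. Gripped on its left and right (along the box's y) it can turn in the grip as the cover swings, so the gripper may stay upright.
- cover_hinge (a point): Middle of the cover's hinge axis, 75 mm above the bench; the axis lies along the box's y. The knob's centre lies 82 mm in front of it and 28 mm above it when shut, and moves on a circle of 87 mm radius about it, up and to the rear.
- release (a joint): Yellow release button on the latch housing; metres pressed down, 0 = up, 0.008 = fully down (about 5.5 N); springs back. Pressing it fully throws the catch off the cover, and the catch then stays off, so it need not be held. Allowed only when the cover is caught: pressed while the cover is free it trips the tester.
- release_top (a point): Centre of the top of the yellow release button, 18 mm diameter, 86 mm above the bench (11 mm above the housing), 40 mm in front of the knob and 35 mm to the right of the box's centre line. Press straight down.
- catch_pin (a point): Pin on the catch lever, hidden inside the latch housing; not to be handled. It shifts by about 3 mm when the release throws the catch off; listed only so that this can be judged.
- spacer_block_mid (a point): Bystander, loose on the bench left of the box: ground steel gauge block, 25 x 46 x 16 mm. This point: its centre, half-way up. Leave it alone.
- pom_insert_mid (a point): Bystander, loose on the bench far left: white plastic fixture insert, 30 x 44 x 18 mm. This point: its centre, half-way up. Leave it alone.
- connector_d_mid (a point): Bystander, loose on the bench near the front edge, right: small black connector housing, 13 x 27 x 13 mm. This point: its centre, half-way up. Leave it alone.
- connector_h_mid (a point): Bystander, loose on the bench right of the box: small white connector housing, 16 x 22 x 17 mm. This point: its centre, half-way up. Leave it alone.
- spare_tip_mid (a point): Bystander, loose on the bench right of the box: black rubber tip, 23 mm across, 26 mm tall. This point: its centre, half-way up. Leave it alone.
- hex_key_b_mid (a point): Bystander, loose on the bench right of the box: black hex key, 31 x 75 x 8 mm, lying flat. This point: its centre, half-way up. Leave it alone.
- air_fitting_mid (a point): Bystander, loose on the bench left of the box: beige and metal tube fitting, 28 x 38 x 14 mm. This point: its centre, half-way up. Leave it alone.

How it is judged (in metres and radians):
On the way, in this order (a step that is already met when the one before it is completed fails the run):
1. the nest drawer is fully home, seated past its detent, with the cover still shut (value of joint nest_drawer below 0.0025 m and value of joint cover below 0.01 rad), for 0.2 s.
2. the cover is tried: lifted into its play or beyond while the release button is up (value of joint cover above 0.012 rad and value of joint release below 0.002 m), for 0.1 s.
3. the cover is swung up past 54 degrees with the drawer still home (value of joint cover above 0.95 rad and value of joint nest_drawer below 0.0025 m), for 0.2 s.
At the end, for the whole second after the job is handed in: The cover stands raised by at least 0.95 rad (54 degrees), still, with the gripper's fingers touching and carrying it (more than 0.5 N); the nest drawer is within 2.5 mm of its stop; the release button is up (within 2 mm). Nothing else carries the cover: let go, it would fall (all of step 3 and velocity of joint cover between -0.1 and 0.1 rad/s and contact force between the fingers and cover above 0.5 N and value of joint release below 0.002 m); the arm keeps its last pose, push and grip.
It fails at once if the release button is pressed (beyond 5 mm) although the catch was not holding the cover (value of joint release above 0.005 m and distance of catch_pin from where it was at the start of the episode below 0.0008 m).
It fails at once if a loose bystander is shifted by more than 20 mm (distance of any of spacer_block_mid, pom_insert_mid, connector_d_mid, connector_h_mid, spare_tip_mid, hex_key_b_mid, air_fitting_mid from where it was at the start of the episode above 0.02 m).
It also fails if it takes over 67 s, if anything falls off the work surface, if the arm or the gripper's body presses on something with over 40 N, if the wrist force passes 120 N, or if a joint passes its speed limit or range.

## Working session

There is one attempt and no reset: what is moved stays moved. The work goes in short steps, Python scripts to look and compute and a tool call to move; the robot and the scene stay as the last step left them, time stands still between calls to the robot, and variables do not carry over. Pictures are saved under pics/ and viewed, at most 10 in all, crops included, and the job is handed in when it is done.

Besides the shell and the picture viewer there is one more tool, called after "Emit:" in YAML: its name, and indented under it one key for each argument. arm_command: Moves the arm, as the interface text tells. Its arguments: {"type":"object","properties":{"steps":{"type":"array","items":{"type":"array","items":{"type":"number"}}},"force":{"type":"number"}},"required":["steps"]}

```bash
mkdir -p pics; cat > h.py <<'E'
import numpy as np, cv2
from cell import monitor, imaging, job, find_in, trace
def ray(c,uv):
    V=np.array(c["view"],float);K=np.array(c["mtx"],float);R=V[:3,:3]
    o=-R.T@V[:3,3]; d=R.T@np.linalg.solve(K,[uv[0],uv[1],1.]); return o,d
def atz(c,uv,z):
    o,d=ray(c,uv); return o+d*(z-o[2])/d[2]
def proj(c,p):
    V=np.array(c["view"]);q=np.array(c["mtx"])@(V[:3,:3]@np.array(p,float)+V[:3,3]); return q[:2]/q[2]
def tri(c1,u1,c2,u2):
    o1,d1=ray(c1,u1);o2,d2=ray(c2,u2);d1=d1/np.linalg.norm(d1);d2=d2/np.linalg.norm(d2)
    t=np.linalg.lstsq(np.c_[d1,-d2],o2-o1,rcond=None)[0];a=o1+d1*t[0];b=o2+d2*t[1];return (a+b)/2,np.linalg.norm(a-b)
E
python3 - <<'E'
from h import *
np.set_printoptions(precision=1,suppress=True)
s=monitor.read_state();print(s["eef_pos"],s["eef_rot"],s["wrist_force"],s["finger_gap"])
C={n:imaging.camera(n) for n in("top","side")}
for n,c in C.items():
    cv2.imwrite(f"pics/{n}0.png",cv2.cvtColor(c["img"],cv2.COLOR_RGB2BGR))
    print(n,"cam",ray(c,(0,0))[0])
    for t in("cover_knob","release_top","drawer_pull","check_box"):
        for r in find_in(c,t)[:2]: print(t,r["p"],np.array(r["rect"]))
E
```

```text
[243.  493.1 223.9] [-3.1 -0.   2.7] [-0.2 -0.1 -0.5] 93.8184582535734
top cam [ 362.5  -61.2 1486.3]
cover_knob 0.79 [254.6 158.6  31.   33.8]
cover_knob 0.44 [145.8 173.4   9.6   9.9]
drawer_pull 0.59 [255.2 199.7  24.7  14.4]
check_box 0.82 [254.  169.5  42.8  76.4]
side cam [ 531.5 1079.2  558.3]
cover_knob 0.72 [221.6 200.1  36.1  22.4]
drawer_pull 0.7 [257.4 219.9  14.7  11.1]
check_box 0.88 [230.6 210.8  70.1  40.7]
```

```bash
python3 - <<'E'
import cv2
a=cv2.imread("pics/top0.png")[110:230,180:340];b=cv2.imread("pics/side0.png")[150:270,150:310]
cv2.imwrite("pics/z.png",cv2.resize(cv2.hconcat([a,b]),None,fx=2.5,fy=2.5,interpolation=cv2.INTER_CUBIC)) 
cv2.imwrite("pics/ta.png",cv2.resize(a,None,fx=5,fy=5,interpolation=cv2.INTER_CUBIC)) 
cv2.imwrite("pics/sa.png",cv2.resize(b,None,fx=5,fy=5,interpolation=cv2.INTER_CUBIC)) 
E
```

```text
(no output)
```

View pics/ta.png

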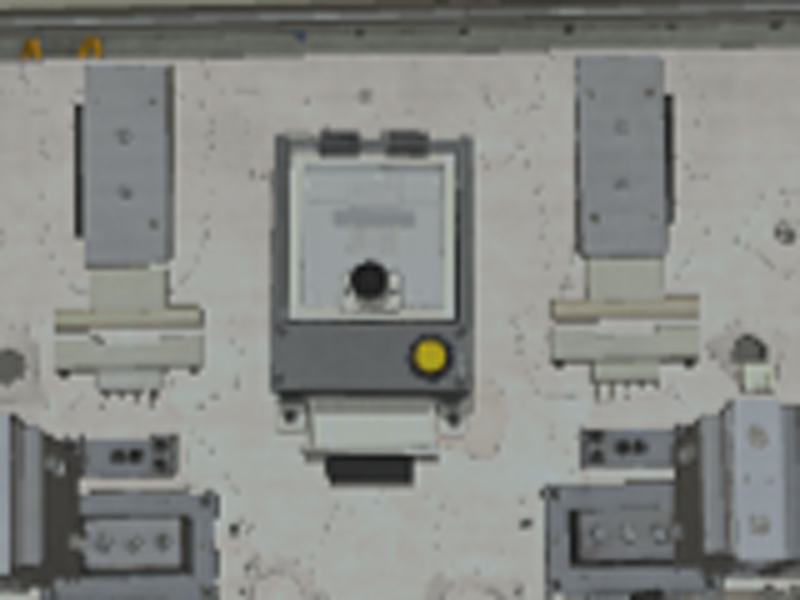

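View pics/sa.png

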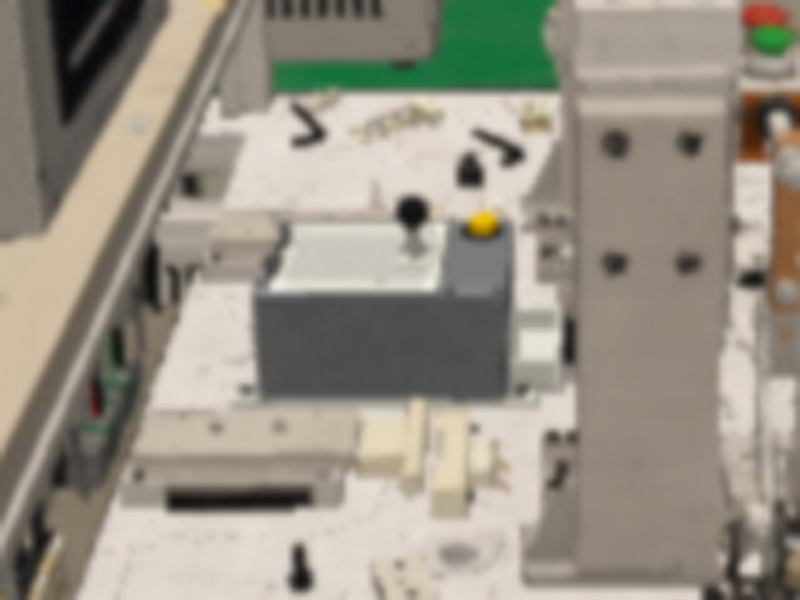

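View pics/top0.png

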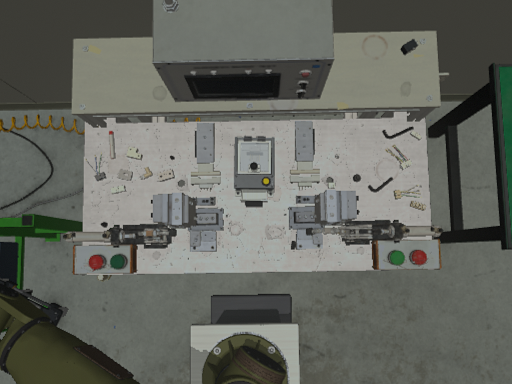

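The top crop shows the knob at top px (254,166), the button at (266,181), and the front of the pull block at (254,206.8). The side crop shows the knob at (232.4,192.2) and the button at (246.6,194.4). The way from the front lies between the towers.

```bash
python3 - <<'E'
from h import *
np.set_printoptions(precision=1,suppress=True)
t=imaging.camera("top");s=imaging.camera("side")
T=lambda x,y:(180+(x-2)/5,110+(y-2)/5)
S=lambda x,y:(150+(x-2)/5,150+(y-2)/5)
print("knob",tri(t,T(370,280),s,S(412,211)),atz(t,T(370,280),103))
print("btn",tri(t,T(430,356),s,S(483,222)),atz(t,T(430,356),86))
print("pull",atz(t,T(327,484),30),atz(t,T(413,484),30))
for p in [(272,393),(472,393),(275,137),(472,138)]: print("corner",atz(t,T(*p),75))
for p in [(290,321),(457,321),(290,152)]: print("cover",atz(t,T(*p),75))
# pixel-level fits
g=t["img"].astype(int)
y=(g[...,0]-g[...,2]>70)&(g[...,0]>120);y[:170]=0;y[190:]=0;y[:,:255]=0;y[:,275:]=0
vs,us=np.nonzero(y);print("yellow",us.mean(),vs.mean(),len(us),atz(t,(us.mean(),vs.mean()),86))
k=(g.sum(2)<120);k[:158]=0;k[174:]=0;k[:,:246]=0;k[:,262:]=0
vs,us=np.nonzero(k);print("black",us.mean(),vs.mean(),len(us),atz(t,(us.mean(),vs.mean()),103))
for r in trace(t,"drawer_pull")[:1]:
  vs,us=np.nonzero(r["region"]);print(r["p"],[ (us.min(),us.max(),vs.min(),vs.max())])
E
```

```text
knob (array([603.1, -38. , 102.4]), np.float64(2.55414583669811)) [604.3 -38.  103. ]
btn (array([561.6, -71.3,  80.9]), np.float64(3.4456253834947814)) [562.6 -71.3  86. ]
pull [495.5  -9.4  30. ] [494.5 -60.2  30. ]
corner [544.4  19.8  75. ]
corner [542.3 -95.1  75. ]
corner [694.5  16.3  75. ]
corner [691.6 -98.2  75. ]
cover [586.1   8.9  75. ]
cover [584.2 -87.3  75. ]
cover [685.4   7.7  75. ]
yellow 265.5925925925926 180.74074074074073 27 [562.8 -71.3  86. ]
black 253.4 165.56666666666666 30 [604.4 -37.5 103. ]
0.96 [(np.int64(241), np.int64(266), np.int64(190), np.int64(206))]
```

```bash
cat >> h.py <<'E'
from scipy.spatial.transform import Rotation as Ro
def rel(*pts,yaw=np.pi-np.radians(1.3)):
    s=monitor.read_state();R=Ro.from_euler("xyz",s["eef_rot"]).as_matrix()
    print("pos",np.round(s["eef_pos"],1),"rot",np.round(s["eef_rot"],4),"F",np.round(s["wrist_force"],1),"t",round(s["clock"],2),"gap",round(s["finger_gap"],1),"ff",s["finger_force"],"turn",round(-np.degrees((yaw-s["eef_rot"][2]+np.pi)%(2*np.pi)-np.pi),2))
    for p in pts: print(p,"->",np.round(R.T@(np.array(p,float)-s["eef_pos"]),1))
E
python3 - <<'E'
from h import *
rel((243,493,400),(330,350,420),(400,-33,420),(450,-33.5,420),(450,-33.5,31))
E
```

```text
pos [243.1 493.4 224.4] rot [-3.1416 -0.      2.6838] F [ 0.2 -0.  -0.5] t 0.65 gap 93.8 ff 0.0 turn -24.93
(243, 493, 400) -> [-1.000e-01 -4.000e-01 -1.756e+02]
(330, 350, 420) -> [-141.3  -90.2 -195.6]
(400, -33, 420) -> [-373.4 -402.8 -195.6]
(450, -33.5, 420) -> [-418.5 -381.2 -195.6]
(450, -33.5, 31) -> [-418.5 -381.2  193.4]
```

Emit:
arm_command:
  steps:
    - [0,0,0,-60,0]
    - [0,0,0,-120,0]
    - [0,0,0,-175,0]
    - [0,-50,-32,-195,-5]
    - [0,-100,-64,-195,-10]
    - [0,-141,-90,-195,-15]
    - [0,-180,-142,-195,-20]
    - [0,-218,-194,-195,-24.9]
    - [0,-257,-246,-195,-24.9]
    - [0,-296,-298,-195,-24.9]
    - [0,-335,-350,-195,-24.9]
    - [0,-373,-402,-195,-24.9]
    - [0,-400,-390,-195,-24.9]
    - [0,-418,-381,-195,-24.9]
    - [0,-418,-381,-195,-24.9]
    - [0,-418,-381,-195,-24.9]

```text
clock: 2.65
eef_pos: [449.1, -32.9, 419.6]
eef_rot: [-3.142, 0.0, 3.119]
wrist_force: [-0.3, 0.3, -0.4]
finger_gap: 0.5
finger_force: 0.0
```

```bash
python3 - <<'E'
from h import *
rel((452,-33.6,31))
E
```

```text
pos [449.1 -32.9 419.6] rot [-3.1415e+00  2.0000e-04  3.1189e+00] F [-0.3  0.3 -0.4] t 2.65 gap 0.5 ff 0.0 turn -0.0
(452, -33.6, 31) -> [ -2.9  -0.6 388.6]
```

Emit:
arm_command:
  steps:
    - [0,0,-1,60,0]
    - [0,0,-1,120,0]
    - [0,0,-1,180,0]
    - [0,0,-1,240,0]
    - [0,0,-1,300,0]
    - [0,0,-1,350,0]
    - [0,0,-1,378,0]
    - [0,0,-1,388,0]
    - [0,0,-1,388,0]

```text
clock: 3.78
eef_pos: [449.7, -34.0, 32.1]
eef_rot: [-3.141, 0.0, 3.119]
wrist_force: [0.0, 0.5, -1.0]
finger_gap: 0.2
finger_force: 0.0
```

```bash
python3 - <<'E'
from h import *
rel((487,-34.4,31),(516,-35.1,31))
c=imaging.camera("top")
cv2.imwrite("pics/t2.png",cv2.cvtColor(cv2.resize(c["img"][130:250,180:340],None,fx=4,fy=4),cv2.COLOR_RGB2BGR))
E
```

```text
pos [449.7 -34.   32.1] rot [-3.1415e+00  5.0000e-04  3.1187e+00] F [ 0.   0.5 -1. ] t 3.77 gap 0.2 ff 0.0 turn -0.01
(487, -34.4, 31) -> [-37.3   0.5   1.1]
(516, -35.1, 31) -> [-66.3   0.5   1.1]
```

View pics/t2.png

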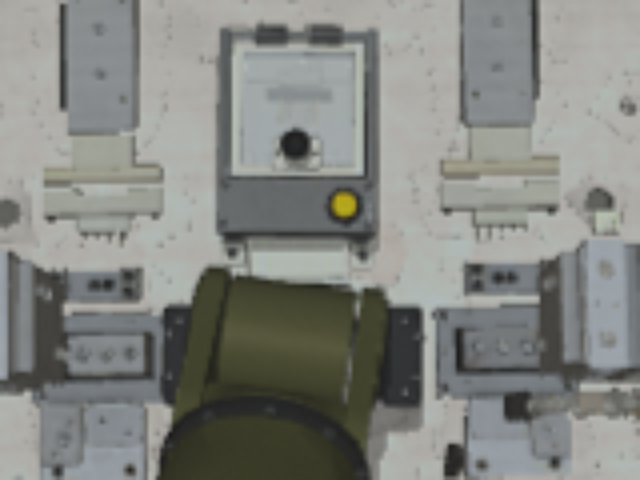

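The gripper sits between the towers, in front of the pull and aligned with it. Now I push.

Emit:
arm_command:
  steps:
    - [0,-15,0,1,0]
    - [0,-28,0,1,0]
    - [0,-35,0,1,0]
    - [0,-41,0,1,0]
    - [0,-46,0,1,0]
    - [0,-51,0,1,0]
    - [0,-55,0,1,0]
    - [0,-55,0,1,0]

```text
clock: 4.82
eef_pos: [504.8, -35.5, 30.4]
eef_rot: [3.142, 0.0, 3.118]
wrist_force: [-0.8, -0.3, 0.6]
finger_gap: 0.3
finger_force: 0.0
```

Emit:
arm_command:
  steps:
    - [0,-3,0,0,0]
    - [0,-6,0,0,0]
    - [0,-8,0,0,0]
    - [0,-10,0,0,0]
    - [0,-11,0,0,0]
    - [0,-12,0,0,0]
    - [0,-12,0,0,0]
    - [0,-12,0,0,0]

```text
clock: 5.82
eef_pos: [513.1, -35.6, 30.2]
eef_rot: [3.141, -0.009, 3.118]
wrist_force: [-30.6, -0.7, 24.0]
finger_gap: 0.4
finger_force: 15.6
```

Emit:
arm_command:
  steps:
    - [0,6,0,0,0]
    - [0,20,0,0,0]
    - [0,60,0,0,0]
    - [0,80,0,-50,0]
    - [0,100,0,-110,0]
    - [0,120,0,-170,0]
    - [0,120,0,-190,0]

```text
clock: 6.7
eef_pos: [396.9, -33.0, 224.0]
eef_rot: [-3.141, 0.006, 3.118]
wrist_force: [0.1, -0.1, 0.0]
finger_gap: 0.5
finger_force: 0.0
```

```bash
python3 - <<'E'
from h import *
rel()
c=imaging.camera("top");s=imaging.camera("side")
f=lambda c,a,b:cv2.resize(c["img"][a:a+100,b:b+80],None,fx=5,fy=5,interpolation=cv2.INTER_CUBIC)
cv2.imwrite("pics/t3.png",cv2.cvtColor(cv2.hconcat([f(c,130,215),f(s,170,190)]),cv2.COLOR_RGB2BGR))
for r in trace(c,"drawer_pull")[:1]:
  vs,us=np.nonzero(r["region"]);print(r["p"],us.min(),us.max(),vs.min(),vs.max(),atz(c,((us.min()+us.max())/2,vs.max()+.5),30))
E
```

```text
pos [396.9 -33.  224. ] rot [-3.1408  0.0063  3.1184] F [ 0.1 -0.1  0. ] t 6.7 gap 0.5 ff 0.0 turn -0.03
0.5 246 264 190 197 [521.33571533 -39.39312374  30.        ]
```

View pics/t3.png

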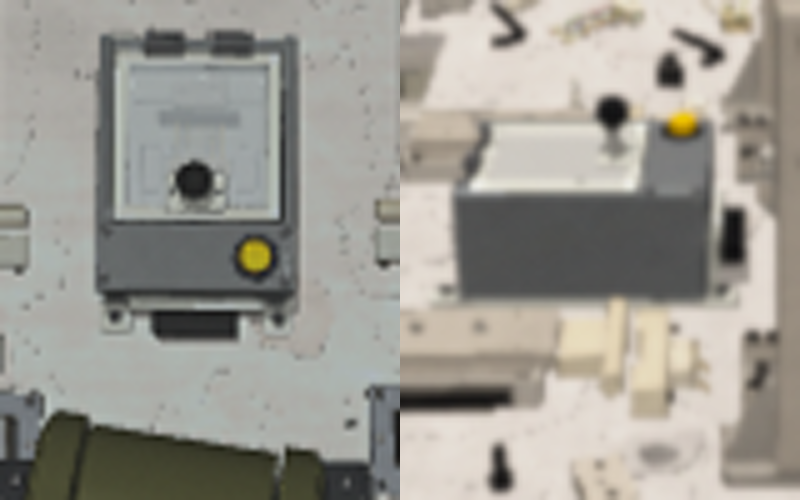

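The pull face is now at x≈522, against the front of the box. The push ended against a hard 30 N stop, so the drawer is home. Next is the knob.

```bash
python3 - <<'E'
from h import *
rel((604,-37.8,224),(604,-37.8,103))
E
```

```text
pos [397.1 -32.9 220.9] rot [-3.1413e+00  2.6000e-03  3.1184e+00] F [-0.5  1.  -0.9] t 6.85 gap 0.6 ff 0.0 turn -0.03
(604, -37.8, 224) -> [-2.07e+02 -1.00e-01 -2.60e+00]
(604, -37.8, 103) -> [-206.7   -0.   118.4]
```

Emit:
arm_command:
  steps:
    - [0.5,-50,0,0,0]
    - [0.5,-105,0,0,0]
    - [0.5,-160,0,0,0]
    - [0.5,-207,0,0,0]
    - [0.5,-207,0,40,0]
    - [0.5,-207,0,80,0]
    - [0.5,-207,0,80,0]
    - [0.5,-207,0,80,0]

```text
clock: 7.85
eef_pos: [604.0, -37.8, 141.2]
eef_rot: [-3.142, 0.001, 3.118]
wrist_force: [0.1, 0.7, -0.1]
finger_gap: 47.0
finger_force: 0.0
```

```bash
python3 - <<'E'
from h import *
rel((604,-37.8,103))
c=imaging.camera("top");s=imaging.camera("side")
f=lambda c,a,b:cv2.resize(c["img"][a:a+100,b:b+80],None,fx=5,fy=5,interpolation=cv2.INTER_CUBIC)
cv2.imwrite("pics/t4.png",cv2.cvtColor(cv2.hconcat([f(c,130,215),f(s,130,190)]),cv2.COLOR_RGB2BGR))
E
```

```text
pos [604.  -37.8 141.2] rot [-3.1415e+00  7.0000e-04  3.1184e+00] F [ 0.1  0.7 -0.1] t 7.85 gap 47.0 ff 0.0 turn -0.03
(604, -37.8, 103) -> [ 0.  -0.  38.2]
```

View pics/t4.png

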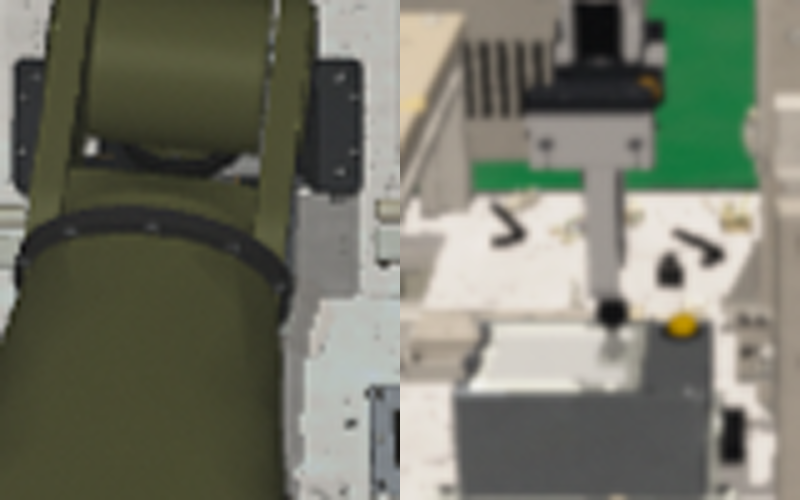

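The knob sits between the fingers, which look about 1–2 mm too far to the rear. I go down and grip.

Emit:
arm_command:
  steps:
    - [0.5,1,0,20,0]
    - [0.5,1,0,34,0]
    - [0.5,1,0,38,0]
    - [0.5,1,0,38,0]
    - [0,1,0,38,0]
    - [0,1,0,38,0]
    - [0,1,0,38,0]
    - [0,1,0,38,0]
    - [0,1,0,38,0]
  force: 20

```text
clock: 9.07
eef_pos: [602.7, -38.1, 102.7]
eef_rot: [-3.141, 0.0, 3.118]
wrist_force: [-0.3, -4.6, 1.6]
finger_gap: 20.7
finger_force: 20.0
```

Emit:
arm_command:
  steps:
    - [0,1,0,-1,0]
    - [0,1,0,-2,0]
    - [0,1,0,-3,0]
    - [0,0.5,0,-4,0]
    - [0,0,0,-5,0]
    - [0,0,0,-6,0]
    - [0,0,0,-6,0]
    - [0,0,0,-6,0]

```text
clock: 10.07
eef_pos: [604.0, -38.1, 108.4]
eef_rot: [-3.141, 0.004, 3.118]
wrist_force: [13.3, -5.7, -7.5]
finger_gap: 20.6
finger_force: 20.0
```

Emit:
arm_command:
  steps:
    - [0,-1,0,-1,0]
    - [0,-2,0,-2,0]
    - [0,-3,0,-3,0]
    - [0,-3,0,-4,0]
    - [0,-3,0,-4,0]
    - [0,-3,0,-4,0]

```text
clock: 10.82
eef_pos: [605.8, -38.2, 112.1]
eef_rot: [-3.141, 0.0, 3.118]
wrist_force: [3.9, -5.6, -3.4]
finger_gap: 20.5
finger_force: 20.0
```

```bash
python3 - <<'E'
from h import *
rel((602.7,-37.8,102.5))
s=imaging.camera("side")
cv2.imwrite("pics/s5.png",cv2.cvtColor(cv2.resize(s["img"][165:235,190:270],None,fx=8,fy=8,interpolation=cv2.INTER_CUBIC),cv2.COLOR_RGB2BGR))
E
```

```text
pos [605.8 -38.2 112.1] rot [-3.1411e+00  4.0000e-04  3.1181e+00] F [ 3.9 -5.6 -3.4] t 10.82 gap 20.5 ff 19.99943733215332 turn -0.04
(602.7, -37.8, 102.5) -> [3.1 0.3 9.6]
```

View pics/s5.png

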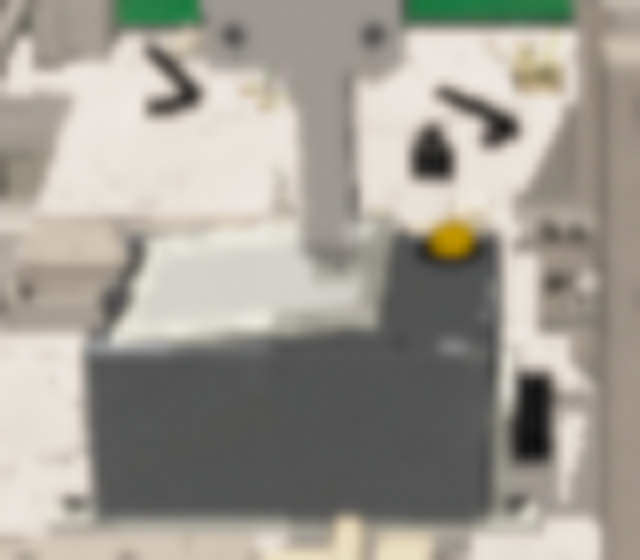

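The cover's front edge has clearly risen and only a small force is needed, at about 9.5 mm, well beyond the 3 mm of play. The cover is free, so I leave the button alone and swing the cover up along the arc.

```bash
python3 - <<'E'
import numpy as np
a0=np.arctan2(28,82);p=lambda f:86.6*np.array([-np.cos(a0+f),np.sin(a0+f)])
for f in np.arange(.2,1.16,.05): print(round(f,2),np.round(p(f)-p(.12),1))
E
```

```text
0.2 [3.3 6.1]
0.25 [5.5 9.8]
0.3 [ 8.  13.4]
0.35 [10.6 16.8]
0.4 [13.4 20.1]
0.45 [16.4 23.3]
0.5 [19.5 26.3]
0.55 [22.8 29.1]
0.6 [26.2 31.8]
0.65 [29.7 34.3]
0.7 [33.4 36.6]
0.75 [37.1 38.7]
0.8 [41.  40.7]
0.85 [45.  42.4]
0.9 [49. 44.]
0.95 [53.1 45.3]
1.0 [57.3 46.5]
1.05 [61.5 47.4]
1.1 [65.8 48.1]
1.15 [70.1 48.6]
```

Emit:
arm_command:
  steps:
    - [0,-3.5,0,-6,0]
    - [0,-6,0,-10,0]
    - [0,-8.5,0,-13.5,0]
    - [0,-11,0,-17,0]
    - [0,-14,0,-20,0]
    - [0,-17,0,-23,0]
    - [0,-20,0,-26,0]
    - [0,-23,0,-29,0]
    - [0,-26,0,-32,0]
    - [0,-30,0,-34,0]
    - [0,-33.5,0,-36.5,0]
    - [0,-33.5,0,-36.5,0]

```text
clock: 12.38
eef_pos: [638.9, -39.2, 148.6]
eef_rot: [-3.141, -0.001, 3.118]
wrist_force: [-1.6, -7.9, -0.5]
finger_gap: 20.4
finger_force: 20.0
```

Emit:
arm_command:
  steps:
    - [0,-3.7,0,-2.1,0]
    - [0,-7.6,0,-4.1,0]
    - [0,-11.6,0,-5.8,0]
    - [0,-15.6,0,-7.4,0]
    - [0,-19.7,0,-8.7,0]
    - [0,-23.9,0,-9.9,0]
    - [0,-28,0,-10.8,0]
    - [0,-32,0,-11.5,0]
    - [0,-34,0,-11.8,0]
    - [0,-34,0,-11.8,0]
    - [0,-34,0,-11.8,0]
    - [0,-34,0,-11.8,0]

```text
clock: 13.88
eef_pos: [672.9, -40.4, 160.7]
eef_rot: [-3.14, -0.0, 3.118]
wrist_force: [-2.0, -8.6, 1.7]
finger_gap: 20.4
finger_force: 20.0
```

```bash
python3 - <<'E'
from h import *
rel()
s=imaging.camera("side")
cv2.imwrite("pics/s6.png",cv2.cvtColor(cv2.resize(s["img"][145:235,180:280],None,fx=6,fy=6,interpolation=cv2.INTER_CUBIC),cv2.COLOR_RGB2BGR))
E
```

```text
pos [672.9 -40.4 160.7] rot [-3.1402e+00 -5.0000e-04  3.1177e+00] F [-2.  -8.6  1.7] t 13.88 gap 20.4 ff 20.00020444393158 turn -0.07
```

View pics/s6.png

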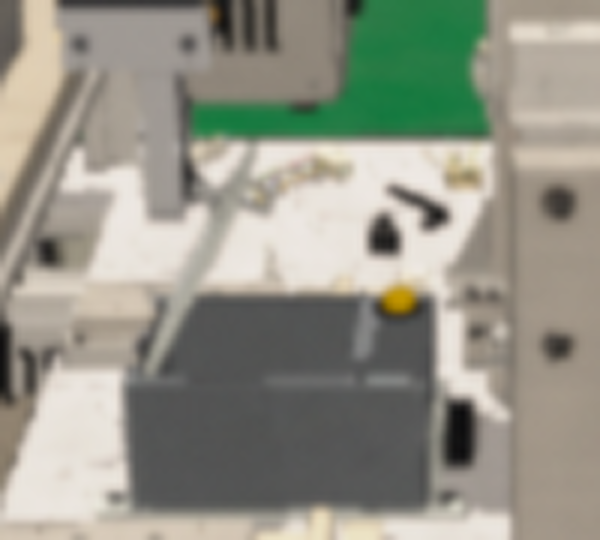

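The cover stands at about 63°, held by the fingers, and the button is up. Before handing in, I make one numeric check that the drawer is home.

```bash
python3 - <<'E'
from h import *
s=imaging.camera("side")
th=np.radians(-1.3);ex=np.array([np.cos(th),np.sin(th),0]);ey=np.array([-np.sin(th),np.cos(th),0])
k=np.array([603.3,-37.8,0]);hinge=k+82*ex; 
# box front = knob - (154 - ...) ; use measured front edge x 543.3 at centre
f=np.array([543.3,-36.5,0])
for o in (0,3,6,9): print(o,[np.round(proj(s,f-(19+o)*ex+26*ey+[0,0,z]),1) for z in(12,30)])
print("box FL corner",[np.round(proj(s,f+59*ey+[0,0,z]),1) for z in(0,75)])
g=s["img"].astype(int).sum(2)
for v in (213,215,217,219): print(v,g[v,248:264])
E
```

```text
0 [array([257.8, 222.4]), array([257.8, 217.1])]
3 [array([258.8, 222.4]), array([258.7, 217.1])]
6 [array([259.8, 222.4]), array([259.7, 217.1])]
9 [array([260.8, 222.4]), array([260.7, 217.1])]
box FL corner [array([251.3, 231. ]), array([250.9, 208.1])]
213 [260 264 259 286 404 433 257  98  56  65 198 437 573 609 615 613]
215 [265 270 270 309 403 389 219  78  49  54 142 303 414 462 499 511]
217 [270 270 283 331 399 336 174  70  52  58 144 310 420 452 460 460]
219 [266 264 263 312 392 321 160  66  53  59 150 323 426 457 460 458]
```

```bash
python3 -c "
from cell import job
print(job.sign_off())"
```

```text
the job is handed in; nothing more can be done
None
```

The job is handed in: I pushed the drawer home to its stop, found the cover free when I tried it, left the release button alone, and the fingers now hold the cover up at about 63°; the hand-in gave no verdict.

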